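Shut the bead kiln past its ratchet

TASK

Shut the bead kiln: first, with the lid still up, press down the ratchet's release pad at the kiln's side until the pawl is well clear of the teeth, then push the lid's front down past the teeth until it is fully shut. Only press and push: do not lift the lid, and leave everything else on the bench where it is.

Things in the scene. Friction and masses are not known exactly. Their poses are not given: they have to be found in the camera images.
- kiln: Bead kiln fixed to the bench: aluminium box 226 x 226 x 130 mm, white lining, grey controller on its +y side (to y = 163 mm). Origin: centre of its underside on the bench; z up; its front (lid's free edge and tab) faces its -x; yaw varies. Lid hinge line: along y through x = 100, z = 140 mm. Pawl pivot: along y through x = 0, z = 75 mm. Toothed quadrant on the lid's -y side at y = -120 mm.
- lid (a joint): Opening angle of the lid, rad: 0 = fully shut (level, at its stop), larger = front edge higher; starts 0.57 to 0.80. Slab 200 long x 210 wide x 20 mm, 0.6 kg, stiff hinge: stays where left, 1 to 4 N at the tab pushes it down. With the pawl engaged it cannot go below about 0.55 (first tooth; others at 0.37, 0.19), so push it only once the pawl is free.
- tab_top (a point): Centre of the top face of the flat wooden tab at the middle of the lid's front edge; tab 44 mm long outwards, 70 wide, 14 thick. Turns with the lid: x inwards to the hinge, z out of the top face. At lid angle a it lies in the kiln's frame at x = 100 - 222 cos a + 19 sin a, y = 0, z = 140 + 222 sin a + 19 cos a (mm): it moves down and to the front as the lid shuts, ending at z = 159.
- pawl (a joint): Angle of the ratchet pawl, rad: 0 = engaged in the teeth, 0.42 = pad fully down (its stop). Above 0.22 its nose is clear of the teeth. Stiff pivot without spring: stays where it is left. Starts at 0 to 0.03.
- pad_top (a point): Centre of the top face of the pawl's black release pad (46 x 44 x 8 mm) on a steel crank beside the kiln's -y side, 75 mm outside the lid's edge. In the kiln's frame: x = -89, y = -180, z = 111 mm when engaged; x = -96, y = -180, z = 71 mm when fully down. Press it straight down with 3 to 5 N, 40 mm travel; its face tilts 0.2 rad either way.
- marver: Bystander: loose brass marver block 70 x 45 x 22 mm lying in front of the kiln; origin at its underside.
- frit_jar: Bystander: amber glass jar with a steel cap, 48 mm across, 65 mm high, standing near the release pad; origin at its underside.
- mug: Bystander: white mug, 76 mm across, 90 mm high; origin at its underside.
- bead_tray: Bystander: white divided tray 150 x 100 x 25 mm; origin at its underside.
- paddle: Bystander: graphite paddle with a wooden handle, 220 mm long, lying flat; origin at its underside.
- brush: Bystander: a hand brush lying flat; origin at its underside.
- spool: Bystander: wooden spool 60 mm across, 40 mm high; origin at its underside.

How it is judged (in metres and radians):
On the way, in this order (a step that is already met when the one before it is completed fails the run):
1. the release pad is pressed and the pawl is clear of the teeth while the lid is still up (value of joint pawl above 0.22 rad and value of joint lid above 0.45 rad), for 0.2 s.
2. the lid is pushed down fully shut (value of joint lid below 0.04 rad), for 0.2 s.
At the end, for the whole second after the job is handed in: The lid is shut to within 0.04 rad (9 mm at the tab) and at rest, after the pawl was pressed clear of the teeth with the lid still up (value of joint lid below 0.04 rad and velocity of joint lid between -0.05 and 0.05 rad/s); the robot touches nothing.
It fails at once if the lid is lifted (over 0.87 rad; it starts at 0.80 at most) (value of joint lid above 0.87 rad).
It fails at once if a bystander is moved by more than 30 mm or lifted (distance of any of marver, frit_jar, mug, bead_tray, paddle, brush, spool from where it was at the start of the episode above 0.03 m).
It also fails if it takes over 40 s, if anything falls off the work surface, if the arm or the gripper's body presses on something with over 40 N, if the wrist force passes 120 N, or if a joint passes its speed limit or range.

ROBOT

A 6-joint arm with a two-finger parallel gripper is mounted at the origin on the work surface. World frame = base frame: x ahead of the robot, y to its left, z up, the work surface at z = 0. Lengths are in mm, angles in rad, forces in N, time in s.
With the tool pointing down it reaches from about 350 to 975 mm from the base axis. Payload 7.1 kg.
Tool frame: the origin (TCP) lies midway between the tips of the shut fingers; the grasp point (between the pads) lies pinch_z behind it (pinch_z is the distance from the TCP to the grasp point, in mm); z points along the fingers, y is the line along which they close (so a half turn about z gives the same grasp; the last joint's range is limited). The gripper opens to 88 mm and grips with 3 to 60 N. Pads are 20 mm wide; open, the fingers measure 115 mm over their backs; the gripper's body (75 mm by 178 mm) begins 61 mm behind the grasp point.
Start: joints at [-1.274, 0.423, 1.63, -0, 1.089, -0.019], TCP at [194.128, -594.07, 222.675] pointing down, gripper open.
Joint ranges: [-3, 3], [-0.9, 2.11], [0.09, 2.58], [-1.31, 4.45], [0.11, 2.69], [-2.54, 2.54]. Speed limits (rad/s): [2.39, 2.39, 3.01, 3.14, 3.14, 3.14].

INTERFACE

Orientations are given as a rotation vector (axis times angle).
In Python, from workcell import get_obs, get_image, close_job, pinch_z gives the robot as it stands.
- The arm moves only by the tool jog_arm, never from a script. Its argument "commands" is a list of rows, each a list of 3 entries, a list of its own where there are three numbers: the gripper command: -1 is shut, 1 is fully open, values between are in proportion, then the shift along the tool's x, y, z as a fraction of full scale, then the turn, a rotation vector about the tool's x, y, z as a fraction of full scale. In form: [[gripper, [tx, ty, tz], [rx, ry, rz]], ...]. A call has 1 to 10 rows; each row shifts and turns the commanded pose from where the row before left it, along the tool's axes as they then stand; what a row does not reach is not made up. Full scale, the value 1, is 0.1 m for a shift and 45 degrees for a turn. A row lasts 1/10 s, in which the tool goes at most 50 mm and 8.59 degrees, less where a joint would pass 70% of its speed; a pose out of reach is approached as far as the arm can. A call with a number of a shift or a turn outside -1 to 1 is refused whole. A call with a gripper value outside its range is refused whole. The fingers move at their own pace and stop on an object; the grip force is fixed at half the most. Time passes only in rows, so rows that do not move let the fingers close. It gives the time, the measured TCP pose, the force, the opening and the grip force at its end, in the units of the state.
- get_obs(): the state, without advancing time (a new reading comes with each control period).
- get_image(name): name is "side" or "top"; returns a dict with "image" (384x512x3 uint8, blue, green, red), "z_map" (384x512 float32, mm along the optical axis (not along the pixel's ray), 0 where there is no reading), "intrinsics" (3x3 intrinsics, pixels), "eye" and "orientation" of the camera in the world. Camera axes: x right, y down, z forward; pixel columns grow to the right and rows downward; lengths in mm; the calibration is good to about 2 mm. A picture is of the moment at which its call begins.
- close_job(): hands the job in; it is judged then, once.
The state is a dict: "t": time; "qpos": joint angles; "qvel": joint speeds; "joint_torque": joint torques, N m; "ee_pos": TCP position; "orientation": TCP orientation; "ft_force": force on the tool from outside, world axes, zero at the start; "moment": the same for the moment, N m; "width": finger opening in mm; "grasp_force": force on a finger pad.
Only numpy, scipy, OpenCV 4.12 (cv2) and the standard library are available. Lean on these libraries where they do the work, as an engineer would, in place of code of your own. Each camera call takes 0.05 s, during which the arm holds its last target. There are 200 camera calls.

## Working session

There is one attempt and no reset: what is moved stays moved. The work goes in short steps, Python scripts to look and compute and a tool call to move; the robot and the scene stay as the last step left them, time stands still between calls to the robot, and variables do not carry over. Pictures are saved under pics/ and viewed, at most 10 in all, crops included, and the job is handed in when it is done.

Besides the shell and the picture viewer there is one more tool, called after "Request:" in YAML: its name, and indented under it one key for each argument. jog_arm: Moves the arm, as the interface text tells. Its arguments: {"type":"object","properties":{"commands":{"type":"array","items":{"type":"array"}}},"required":["commands"]}

```bash
mkdir -p pics; cat > h.py <<'E'
import numpy as np, cv2
from scipy.spatial.transform import Rotation as R
from workcell import get_obs,get_image,close_job,pinch_z
def world(d,u,v):
    z=d["z_map"][v,u]; K=np.array(d["intrinsics"])
    o=np.array(d["orientation"]); M=o if o.shape==(3,3) else R.from_rotvec(o).as_matrix()
    p=np.linalg.inv(K)@np.array([u,v,1.])*z
    return np.array(d["eye"])+M@p
E
python3 - <<'E'
from h import *
import pickle
for n in("top","side"):
    d=get_image(n); pickle.dump(d,open(n+".pkl","wb"))
    cv2.imwrite(f"pics/{n}0.png",cv2.resize(d["image"],(800,600)))
    print(n,d["eye"],d["orientation"])
o=get_obs();print(o["t"],o["ee_pos"],o["orientation"],pinch_z,o["width"])
E
```

```text
top [ 267.4635606   -16.98006783 1498.7270394 ] [-2.12554627  2.09332881 -0.22666865]
side [   4.05449581  894.83639115 1157.04041392] [-0.70505035  2.62480934 -1.09812869]
0.1 [ 193.98569156 -593.58699893  221.95711786] [-3.10110190e+00 -4.93760078e-01  3.14649461e-04] 18.700000000000003 87.70332826098715
```

View pics/top0.png

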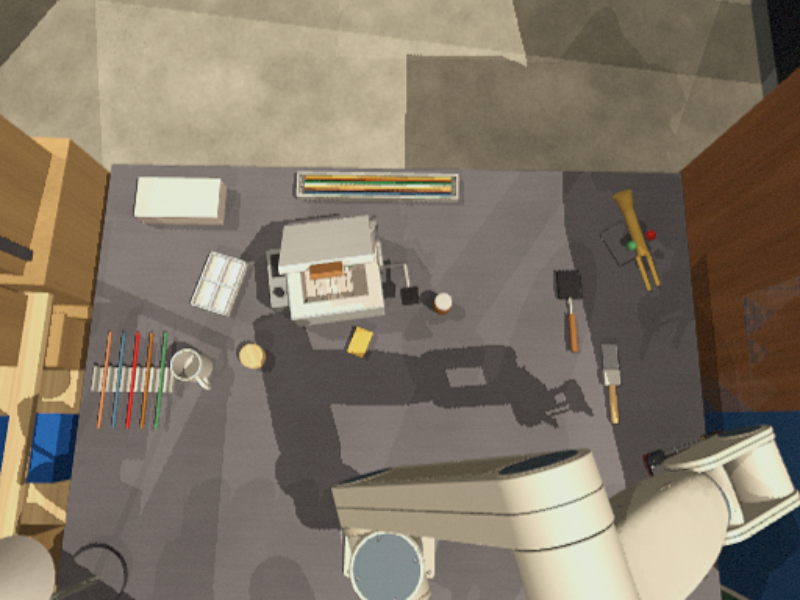

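View pics/side0.png

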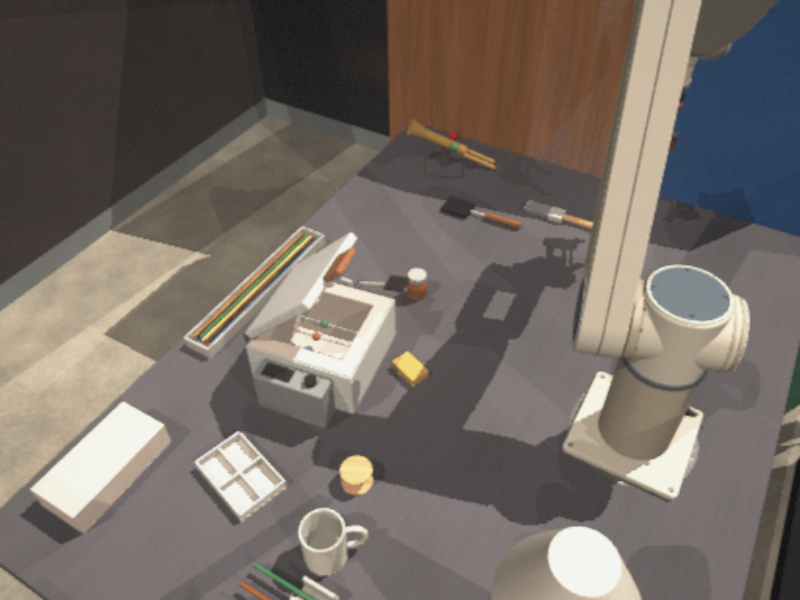

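The top view shows the pad at about (409,295), the tab at (326,270), the jar at (443,302) and the marver at (360,342). The side view shows the lid up. I'll measure from an enlarged crop.

```bash
python3 - <<'E'
from h import *
import pickle
d=pickle.load(open("top.pkl","rb"))
c=d["image"][130:230,165:300]
cv2.imwrite("pics/crop.png",cv2.resize(c,(783,580),interpolation=cv2.INTER_NEAREST))
for n,pts in dict(pad=[(262,189),(259,187),(265,187),(260,192),(264,192)],tab=[(209,172),(201,172),(217,171)],jar=[(284,193)],marver=[(231,219)],
 lid=[(185,143),(235,141),(185,160),(235,160)],front=[(190,203),(240,200)]).items():
    for p in pts: print(n,p,world(d,*p).round(0))
E
```

```text
pad (262, 189) [561. -41. 107.]
pad (259, 187) [570. -29. 102.]
pad (265, 187) [568. -52. 112.]
pad (260, 192) [548. -33. 111.]
pad (264, 192) [548. -49. 114.]
tab (209, 172) [573. 140. 312.]
tab (201, 172) [574. 167. 307.]
tab (217, 171) [577. 113. 314.]
jar (284, 193) [ 556. -130.   60.]
marver (231, 219) [453.  81.  25.]
lid (185, 143) [733. 261. 138.]
lid (235, 141) [731.  65. 175.]
lid (185, 160) [632. 235. 248.]
lid (235, 160) [626.  56. 278.]
front (190, 203) [499. 232. 124.]
front (240, 200) [525.  45.  63.]
```

View pics/crop.png

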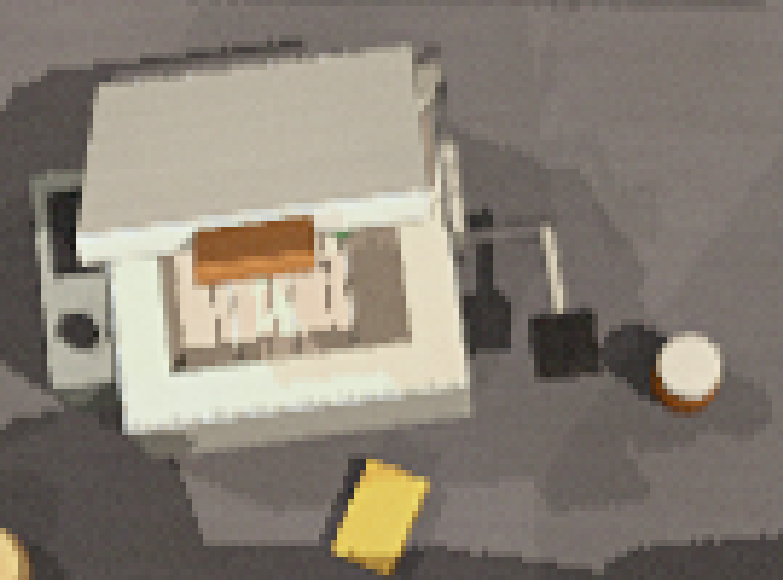

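```bash
python3 - <<'E'
from h import *
import pickle
d=pickle.load(open("top.pkl","rb"))
K=np.array(d["intrinsics"]);M=R.from_rotvec(np.array(d["orientation"])).as_matrix();e=np.array(d["eye"])
def pl(cx,cy,z):
    r=M@np.linalg.inv(K)@np.array([165+cx/5.8-.5,130+cy/5.8-.5,1]);return (e+r*(z-e[2])/r[2])
a=pl(125,432,130);b=pl(470,414,130);v=a-b
print(a,b,np.hypot(v[0],v[1]),"yaw",np.arctan2(-v[0],v[1]))
y=np.arctan2(-v[0],v[1])
ky=np.array([-np.sin(y),np.cos(y)]);kx=np.array([np.cos(y),np.sin(y)])
o=(a+b)[:2]/2+kx*113;print("o",o)
print("pad pred",o-89*kx-180*ky,"meas",pl(565,345,111))
for q in(.6,.7,.75,.8):
    print(q,o+(100-222*np.cos(q)+19*np.sin(q))*kx,140+222*np.sin(q)+19*np.cos(q))
# lid slope from plane fit
P=np.array([world(d,u,w) for u in range(186,234) for w in range(145,160)])
A=np.c_[P[:,:2],np.ones(len(P))];c=np.linalg.lstsq(A,P[:,2],rcond=None)[0];print("slope",np.arctan(np.hypot(*c[:2])),"yaw",np.arctan2(-c[1],-c[0]))
print("tab",pl(255,240,305),pl(192,240,305),pl(317,230,305)); print(R.from_rotvec(get_obs()["orientation"]).as_matrix().round(3))
E
```

```text
[494.14778427 245.23228214 130.        ] [509.49569934  21.13407063 130.        ] 224.6231664338515 yaw 0.06838066954874246
o [614.55765548 140.90417164]
pad pred [538.06458317 -44.75629773] meas [560.43427831 -40.58953382 111.        ]
0.6 [542.23078323 135.95068859] 281.03200577698175
0.7 [557.13733431 136.97160026] 297.5483281251727
0.75 [565.18950898 137.52307318] 305.22589323378276
0.8 [573.6144421  138.10007536] 312.4904796572902
slope 1.1728669800699383 yaw 0.06913619389513793
tab [578.76179045 142.73770007 305.        ] [578.19017169 179.16259725 305.        ] [585.30405242 107.10027994 305.        ]
[[ 0.951  0.311 -0.   ]
 [ 0.311 -0.951  0.001]
 [ 0.    -0.001 -1.   ]]
```

```bash
python3 - <<'E'
from h import *
import pickle
d=pickle.load(open("top.pkl","rb"))
K=np.array(d["intrinsics"]);M=R.from_rotvec(np.array(d["orientation"])).as_matrix();e=np.array(d["eye"])
def pl(cx,cy,z):
    r=M@np.linalg.inv(K)@np.array([165+cx/5.8-.5,130+cy/5.8-.5,1]);return (e+r*(z-e[2])/r[2])
a=pl(125,433,130);b=pl(470,387,130);v=a-b
print(a,b,np.hypot(v[0],v[1]))
y=np.arctan2(-v[0],v[1]);print("yaw",y)
ky=np.array([-np.sin(y),np.cos(y)]);kx=np.array([np.cos(y),np.sin(y)])
o=(a+b)[:2]/2+kx*113;print("o",o)
print("pad pred",o-89*kx-180*ky,"meas",pl(565,345,111))
for q in(0,.2,.4,.6,.7,.75,.8):
    print(q,o+(100-222*np.cos(q)+19*np.sin(q))*kx,140+222*np.sin(q)+19*np.cos(q))
P=np.array([world(d,u,w) for u in range(187,230) for w in range(146,160)])
n=np.linalg.svd(P-P.mean(0))[2][2];n*=np.sign(n[2]);print("n",n,"ang",np.arccos(n[2]))
E
```

```text
[493.48945475 245.19605169 130.        ] [527.40283944  21.50646179 130.        ] 226.24577408498808
yaw 0.15046329868353814
o [622.16944341 150.28952878]
pad pred [561.15630709 -41.01754687] meas [560.43427831 -40.58953382 111.        ]
0 [501.54783146 132.00219083] 159.0
0.2 [509.65512342 133.23133033] 202.7258564154872
0.4 [526.18964808 135.73811527] 243.95103087857524
0.6 [550.49222613 139.42260805] 281.03200577698175
0.7 [565.26488347 141.66227781] 297.5483281251727
0.75 [573.24473185 142.8720957 ] 305.22589323378276
0.8 [581.59399046 144.13791956] 312.4904796572902
n [0.94234835 0.02414429 0.33376135] ang 1.230505395785169
```

The kiln is at (622,150) with yaw 0.15. The predicted pad position, (561,-41,111), matches what I measured.

Request:
jog_arm:
  commands:
    - [-1, [0.33, -0.26, 0], [0, 0, 0]]
    - [-1, [0.33, -0.26, 0], [0, 0, 0]]
    - [-1, [0.33, -0.26, 0], [0, 0, 0]]
    - [-1, [0.33, -0.26, 0], [0, 0, 0]]
    - [-1, [0.33, -0.26, 0], [0, 0, 0]]
    - [-1, [0.33, -0.26, 0], [0, 0, 0]]
    - [-1, [0.33, -0.26, 0], [0, 0, 0]]
    - [-1, [0.33, -0.26, 0], [0, 0, 0]]
    - [-1, [0.33, -0.26, 0], [0, 0, 0]]
    - [-1, [0, 0, 0], [0, 0, 0]]

```text
t: 1.1
ee_pos: [405.4, -275.9, 222.5]
orientation: [-3.1, -0.501, -0.0]
ft_force: [-0.4, -0.2, -0.4]
width: 11.4
grasp_force: 0.0
```

Request:
jog_arm:
  commands:
    - [-1, [0, 0, 0], [0, 0, -0.19]]
    - [-1, [0, 0, 0], [0, 0, -0.19]]
    - [-1, [0, 0, 0], [0, 0, -0.19]]
    - [-1, [0, 0, 0], [0, 0, -0.19]]
    - [-1, [0, 0, 0], [0, 0, -0.19]]
    - [-1, [0, 0, 0], [0, 0, -0.19]]
    - [-1, [0, 0, 0], [0, 0, -0.19]]
    - [-1, [0, 0, 0], [0, 0, -0.19]]
    - [-1, [0, 0, 0], [0, 0, -0.19]]
    - [-1, [0, 0, 0], [0, 0, -0.07]]

```text
t: 2.1
ee_pos: [403.3, -279.9, 222.5]
orientation: [-2.051, -2.379, 0.0]
ft_force: [-0.5, 0.1, 0.3]
width: 0.5
grasp_force: 0.0
```

```bash
cat > to.py <<'E'
from h import *
import sys
o=get_obs();M=R.from_rotvec(o["orientation"]).as_matrix();t=np.array(list(map(float,sys.argv[1:4])))
print(o["t"],o["ee_pos"],o["qpos"].round(2) if hasattr(o["qpos"],"round") else o["qpos"],o["width"],o["ft_force"]);print(M.round(3));print("tool delta",M.T@(t-np.array(o["ee_pos"])))
E
python3 to.py 561 -41 130
```

```text
2.1 [ 403.25372122 -279.88736648  222.45927597] [-0.63  0.23  1.92 -0.    1.   -0.78] 0.5141065602401084 [-0.49635683  0.10813914  0.2792613 ]
[[-0.147  0.989 -0.001]
 [ 0.989  0.147  0.   ]
 [ 0.    -0.    -1.   ]]
tool delta [213.09641787 191.18274373  92.40592641]
```

Request:
jog_arm:
  commands:
    - [-1, [0.26, 0.24, 0], [0, 0, 0]]
    - [-1, [0.27, 0.24, 0], [0, 0, 0]]
    - [-1, [0.27, 0.24, 0], [0, 0, 0]]
    - [-1, [0.27, 0.24, 0], [0, 0, 0]]
    - [-1, [0.26, 0.24, 0], [0, 0, 0]]
    - [-1, [0.27, 0.23, 0.2], [0, 0, 0]]
    - [-1, [0.27, 0.24, 0.3], [0, 0, 0]]
    - [-1, [0.26, 0.24, 0.3], [0, 0, 0]]
    - [-1, [0, 0, 0], [0, 0, 0]]
    - [-1, [0, 0, 0], [0, 0, 0]]

```text
t: 3.1
ee_pos: [561.9, -41.4, 141.6]
orientation: [-2.054, -2.374, 0.003]
ft_force: [0.1, 0.1, 0.4]
width: 0.4
grasp_force: 0.0
```

```bash
python3 to.py 558 -41 70; python3 - <<'E'
from h import *
d=get_image("side");cv2.imwrite("pics/s1.png",cv2.resize(d["image"][130:270,150:330],(780,606))[:600])
E
```

```text
3.1 [561.86751491 -41.36803837 141.63434487] [-0.09  0.44  1.82 -0.    0.88 -0.24] 0.36134235923852104 [0.1096715  0.10246422 0.39816385]
[[-0.144  0.99  -0.003]
 [ 0.99   0.144 -0.   ]
 [ 0.    -0.003 -1.   ]]
tool delta [ 0.90058546 -3.59343513 71.64390176]
```

View pics/s1.png

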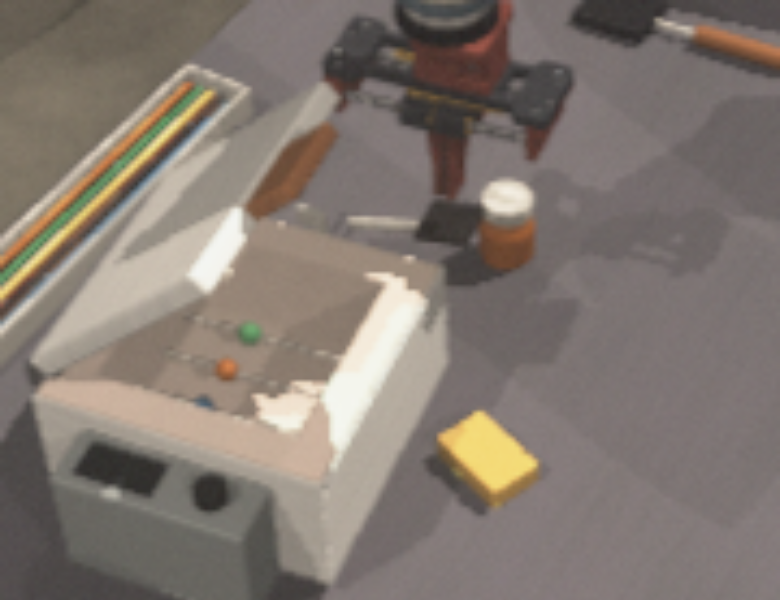

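The fingertips at (445,190) are right above the pad at (450,220). The lid and jar are clear, so I'll press.

Request:
jog_arm:
  commands:
    - [-1, [0, -0.02, 0.12], [0, 0, 0]]
    - [-1, [0, -0.01, 0.12], [0, 0, 0]]
    - [-1, [0, 0, 0.08], [0, 0, 0]]
    - [-1, [0, 0, 0.08], [0, 0, 0]]
    - [-1, [0, 0, 0.08], [0, 0, 0]]
    - [-1, [0, 0, 0.08], [0, 0, 0]]
    - [-1, [0, 0, 0.06], [0, 0, 0]]
    - [-1, [0, 0, 0.04], [0, 0, 0]]
    - [-1, [0, 0, 0], [0, 0, 0]]
    - [-1, [0, 0, 0], [0, 0, 0]]

```text
t: 4.15
ee_pos: [560.3, -41.7, 76.8]
orientation: [2.056, 2.374, 0.002]
ft_force: [0.3, 0.8, 0.3]
width: 0.5
grasp_force: 0.0
```

Request:
jog_arm:
  commands:
    - [-1, [0, 0, 0.04], [0, 0, 0]]

```text
t: 4.25
ee_pos: [560.7, -41.7, 73.4]
orientation: [2.056, 2.373, 0.003]
ft_force: [-1.2, 0.4, 15.4]
width: 0.3
grasp_force: 8.1
```

Request:
jog_arm:
  commands:
    - [-1, [0, 0, -0.4], [0, 0, 0]]
    - [-1, [0, 0, -0.4], [0, 0, 0]]
    - [-1, [0, 0, -0.4], [0, 0, 0]]
    - [-1, [0, 0, -0.4], [0, 0, 0]]
    - [-1, [0, 0, -0.4], [0, 0, 0]]
    - [-1, [0, 0, -0.4], [0, 0, 0]]
    - [-1, [0, 0, -0.4], [0, 0, 0]]
    - [-1, [0, 0, 0], [0, 0, 0]]

```text
t: 5.05
ee_pos: [562.5, -41.9, 359.0]
orientation: [2.051, 2.368, 0.011]
ft_force: [0.3, 0.6, -0.5]
width: 0.6
grasp_force: 0.0
```

```bash
python3 to.py 575 143 360; python3 - <<'E'
from h import *
d=get_image("side");cv2.imwrite("pics/s2.png",cv2.resize(d["image"][130:270,150:330],(780,606))[:600])
t=get_image("top")
for p in [(262,189),(262,191),(209,172)]: print(p,world(t,*p).round())
E
```

```text
5.05 [562.53314862 -41.93715634 359.03698746] [-0.1   0.2   1.63  0.    1.31 -0.24] 0.6298127715939754 [ 0.33176771  0.64718485 -0.46030861]
[[-0.143  0.99   0.011]
 [ 0.99   0.143 -0.001]
 [-0.003  0.011 -1.   ]]
tool delta [181.26557068  38.72858544  -0.99555475]
(262, 189) [426. -30. 749.]
(262, 191) [421. -30. 750.]
(209, 172) [574. 140. 309.]
```

View pics/s2.png

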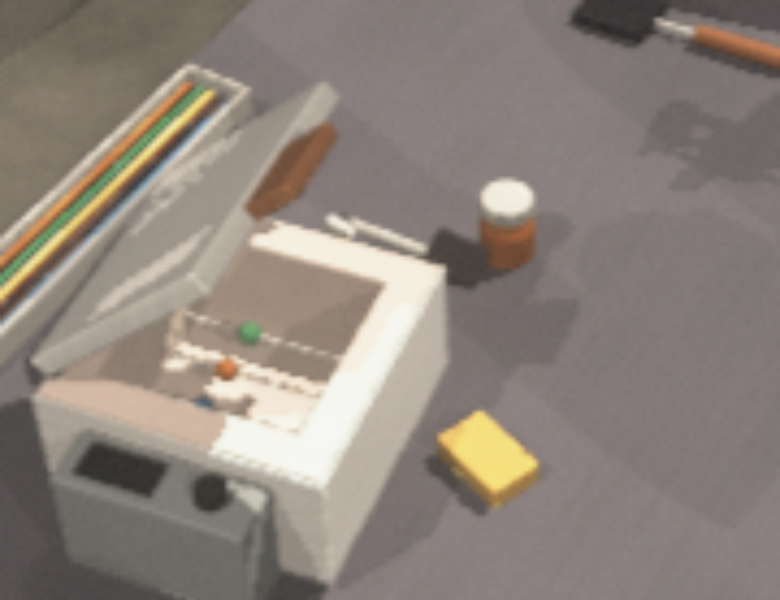

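The pad is fully down: it moved to (460,258) and met its stop at 15 N. The lid is unchanged. Next I'll move over the tab.

Request:
jog_arm:
  commands:
    - [-1, [0.3, 0.08, 0], [0, 0, 0]]
    - [-1, [0.3, 0.08, 0], [0, 0, 0]]
    - [-1, [0.3, 0.08, 0], [0, 0, 0]]
    - [-1, [0.3, 0.08, 0], [0, 0, 0]]
    - [-1, [0.3, 0.08, 0], [0, 0, 0]]
    - [-1, [0.3, 0.09, 0], [0, 0, 0]]
    - [-1, [0, 0, 0], [0, 0, 0]]

```text
t: 5.85
ee_pos: [581.8, 146.3, 350.2]
orientation: [-2.052, -2.376, 0.003]
ft_force: [0.7, 0.2, -0.1]
width: 0.7
grasp_force: 0.0
```

```bash
python3 to.py 586 145 320; python3 to.py 509 133 157|tail -1
```

```text
5.85 [581.78865195 146.32592017 350.2099761 ] [0.23 0.27 1.55 0.   1.32 0.08] 0.6724921476155983 [ 0.66561875  0.20897704 -0.07382931]
[[-0.146  0.989 -0.003]
 [ 0.989  0.146  0.   ]
 [ 0.001 -0.003 -1.   ]]
tool delta [-1.9466886   4.06445698 30.19646943]
tool delta [ -2.71738535 -73.36977455 193.43049104]
```

Request:
jog_arm:
  commands:
    - [-1, [-0.02, 0.04, 0.2], [0, 0, 0]]
    - [-1, [0, 0, 0.2], [0, 0, 0]]
    - [-1, [0, -0.14, 0.14], [0, 0, 0]]
    - [-1, [0, -0.14, 0.14], [0, 0, 0]]
    - [-1, [0, -0.08, 0.12], [0, 0, 0]]
    - [-1, [0, -0.08, 0.13], [0, 0, 0]]
    - [-1, [0, -0.08, 0.12], [0, 0, 0]]
    - [-1, [0, -0.06, 0.14], [0, 0, 0]]
    - [-1, [0, -0.05, 0.14], [0, 0, 0]]
    - [-1, [0, -0.05, 0.13], [0, 0, 0]]

```text
t: 6.85
ee_pos: [518.5, 131.8, 205.5]
orientation: [-2.057, -2.374, 0.001]
ft_force: [2.0, -0.8, 2.1]
width: 0.5
grasp_force: 1.1
```

```bash
python3 to.py 509 133 158
```

```text
6.85 [518.54808349 131.76941899 205.50551711] [ 0.23  0.31  1.84 -0.    0.99  0.08] 0.5262190674510897 [ 1.95001629 -0.78815259  2.14445212]
[[-0.142  0.99  -0.001]
 [ 0.99   0.142 -0.   ]
 [-0.    -0.001 -1.   ]]
tool delta [ 2.58942669 -9.23959744 47.5118837 ]
```

In contact at about 2 N, as expected. I'll push it the rest of the way.

Request:
jog_arm:
  commands:
    - [-1, [0, -0.03, 0.12], [0, 0, 0]]
    - [-1, [0, -0.03, 0.12], [0, 0, 0]]
    - [-1, [0, -0.02, 0.1], [0, 0, 0]]
    - [-1, [0, -0.01, 0.08], [0, 0, 0]]
    - [-1, [0, 0, 0.05], [0, 0, 0]]
    - [-1, [0, 0, 0], [0, 0, 0]]

```text
t: 7.45
ee_pos: [510.1, 131.1, 159.4]
orientation: [-2.057, -2.374, 0.001]
ft_force: [0.0, 0.5, -0.6]
width: 0.5
grasp_force: 0.0
```

Request:
jog_arm:
  commands:
    - [-1, [0, 0, 0.03], [0, 0, 0]]
    - [-1, [0, 0, 0], [0, 0, 0]]

```text
t: 7.65
ee_pos: [510.4, 131.2, 158.9]
orientation: [-2.057, -2.374, -0.0]
ft_force: [-8.8, -2.9, 26.5]
width: 0.7
grasp_force: 13.3
```

The lid is firmly on its stop. I'll retract and check.

Request:
jog_arm:
  commands:
    - [-1, [0, 0, 0], [0, 0, 0]]
    - [-1, [0, 0, -0.2], [0, 0, 0]]
    - [-1, [0, 0, -0.4], [0, 0, 0]]
    - [-1, [0, 0, -0.4], [0, 0, 0]]
    - [-1, [0, 0, -0.4], [0, 0, 0]]
    - [-1, [0, 0, 0], [0, 0, 0]]
    - [-1, [0, 0, 0], [0, 0, 0]]

```text
t: 8.35
ee_pos: [510.8, 131.3, 297.3]
orientation: [2.056, 2.374, 0.003]
ft_force: [0.2, -0.3, -0.0]
width: 0.7
grasp_force: 0.0
```

```bash
python3 - <<'E'
from h import *
d=get_image("side");cv2.imwrite("pics/s3.png",cv2.resize(d["image"][130:270,150:330],(780,606))[:600])
P=np.array([world(d,u,w) for u in range(150,330) for w in range(130,270)])
k=(abs(P[:,0]-501)<15)&(abs(P[:,1]-132)<25)&(P[:,2]<220);print("tab z",np.percentile(P[k,2],[10,50,90]))
k=(abs(P[:,0]-620)<60)&(abs(P[:,1]-150)<70)&(P[:,2]<250);print("lid z",np.percentile(P[k,2],[5,50,95]))
E
```

```text
tab z [ -0.32200482  75.76153452 160.80242508]
lid z [160.44513183 163.75800564 167.03653639]
```

View pics/s3.png

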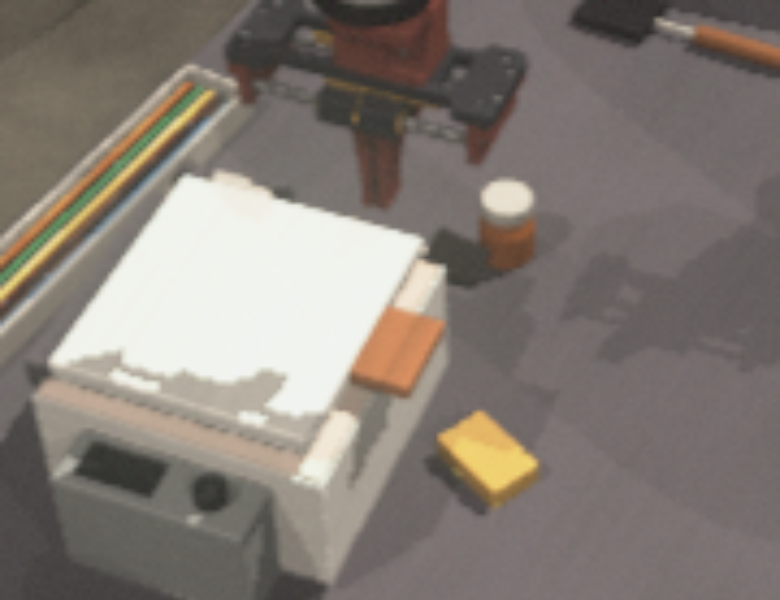

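The lid lies flat and shut, with the tab at (400,350). The jar and marver haven't moved and the gripper is clear, so I'm handing in.

```bash
python3 -c "from workcell import close_job;print(close_job())"
```

```text
the job is handed in; nothing more can be done
None
```

The kiln is shut and the job is handed in (no verdict came back): the pad went down to its stop with the lid still up, the lid was then pushed onto its stop, and I saw no bystander disturbed.

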